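# Empty the tumbler pot and hold the bore probe in it

## Task

Swing the white tumbler pot over by its red handle bar so that all four green stones drop into the blue tray, and stand the pot fully upright again. Then lift the probe by its blue head out of its stand and, keeping it upright, lower it through the bore in the pot's floor without touching the pot or any other part of the tumbler, until its tip stands about 10 mm out below the floor. Finish while still holding it there in the gripper, at rest and centred in the bore, and leave the other things on the bench where they are.

Things in the scene. Friction and masses are not known exactly. Their poses are not given: they have to be found in the camera images.
- tumbler: fixed bench tumbler. Origin on the bench under the middle of the upright pot; z up; x along the pot's axle (105 mm above the origin), y is the way the pot pours. Two posts (x +-57 to 65 mm, 117 mm tall) carry the axle; a grey motor 125 mm tall stands at x +87 to +162 mm, y +-45; the crank with the red bar is on the -x side.
- tray_in (a point): middle of the inner floor of the tumbler's blue open tray, 5 mm above the bench; axes as the tumbler's. The tray is 170 mm along x and 320 mm along y (tumbler y -80 to +240 mm), walls 40 mm high; it lies under and beside the pot.
- pot (a joint): tilt of the pot about the axle, rad: 0 = upright against a rigid stop, growing as the mouth tips towards the tumbler's +y, up to a stop at 2.15. Friction keeps it where it is left (about 2 N at the bar moves it). The stones roll out of the flared pot between about 1.4 and 2.0.
- pot_handle (a point): middle of the red round handle bar, 12 mm thick, 64 mm long, along the tumbler's x, cranked to the axle at 90 mm radius. In the tumbler's frame: x = -108 mm, y = 90 sin(tilt - 0.96) mm, z = 105 + 90 cos(tilt - 0.96) mm, so it stays above the axle and can be led round by a gripper pointing down; it may turn between the fingers.
- pot_bore (a point): centre of the lower end of the bore (22 mm wide, 14 mm long, brass-lined) in the pot's floor; 60 mm above the bench when upright, 45 mm from the axle. z points along the pot's axis to its mouth. White pot: 76 mm wide at the foot, 96 mm at the rim, rim 75 mm above this point, wall 4 mm, floor 14 mm thick.
- probe: steel rod 10 mm thick with a square blue head. Origin = the tip (lower end), z up along the rod. Rod 104 mm long below the head; head 22 x 22 x 44 mm (z 104 to 148 mm; flat faces across x and y). About 0.12 kg. At the start it hangs upright in the stand, its head resting on the top plate, tip 14 mm above the bench.
- probe_grip (a point): grasp point on the probe's head, on its axis, 130 mm above the tip (26 mm above the head's lower face)
- stand: fixed probe stand; origin on the bench under its hole. Base 90 x 80 mm, top plate 60 x 60 mm at 118 mm height with a 15 mm through hole, clear below; the probe lifts straight up out of it.
- stone0: one of four rounded green polishing stones, 29 x 24 x 24 mm, 22 g; starts in the pot. Origin on its underside as built
- stone1: one of four rounded green polishing stones, 29 x 24 x 24 mm, 22 g; starts in the pot. Origin on its underside as built
- stone2: one of four rounded green polishing stones, 29 x 24 x 24 mm, 22 g; starts in the pot. Origin on its underside as built
- stone3: one of four rounded green polishing stones, 29 x 24 x 24 mm, 22 g; starts in the pot. Origin on its underside as built
- bench_block: dark steel bench block, 65 x 65 x 22 mm; bystander, origin at its underside
- wax_block: purple carving-wax block, 70 x 30 x 18 mm; bystander, origin at its underside
- tape_roll: cream roll of tape lying flat, 90 mm across, 22 mm high; bystander, origin at its underside
- mallet: lying mallet, wooden handle, white nylon head, 230 mm long; bystander, origin at its underside
- burr_pot: copper cup of small cutting burrs, 60 mm across, about 100 mm tall; bystander, origin at its underside
- ring_cone: upright wooden ring cone, foot 70 mm across, 150 mm tall; bystander, origin at its underside
- flat_file: lying flat file with wooden handle, 215 mm long; bystander, origin at its underside

How it is judged:
By the outcome, as a careful person would: the job done as asked, in the order asked, and still so for the second after the job is handed in, while the arm keeps its last pose, push and grip.
It also fails if it takes over 62 s, if anything falls off the work surface, if the arm or the gripper's body presses on something with over 40 N, if the wrist force passes 120 N, or if a joint passes its speed limit or range.

## Robot

A 7-joint arm with a two-finger parallel gripper is mounted at the origin on the work surface. World frame = base frame: x ahead of the robot, y to its left, z up, the work surface at z = 0. Lengths are in m, angles in rad, forces in N, time in s.
With the tool pointing down it reaches from about 0.4 to 0.85 m from the base axis. Payload 10.4 kg.
Tool frame: the origin (TCP) lies at the very end of the fingers, on their centre line; the grasp point (between the pads) lies 19 mm behind it; z points along the fingers, y is the line along which they close (so a half turn about z gives the same grasp; the last joint's range is limited). The gripper opens to 85 mm and grips with 20 to 120 N. Pads are 22 mm wide; open, the fingers measure 114 mm over their backs; the gripper's body (76 mm by 85 mm) begins 54 mm behind the grasp point. The pads swing forward as they close: fully open they stand 13 mm farther back than shut.
Start: joints at [1.163, 0.332, -0.065, 1.46, 0.022, 1.35, -0.088], TCP at [0.235, -0.579, 0.231] pointing down, gripper open.
Joint ranges: [-2.6, 2.6], [-0.5, 2.12], [-1.47, 1.34], [0.16, 2.42], [-1.27, 4.41], [0.06, 2.06], [-2.6, 2.6]. Speed limits (rad/s): [2.22, 2.22, 2.79, 2.79, 3.14, 3.14, 3.14].

## Interface

Orientations are given as a unit quaternion [x, y, z, w].
In Python, from workcell import manip, vision, order gives the robot as it stands. The module is installed in compiled form; this text tells all that it offers.
- The arm moves only by the tool move_arm, never from a script. Its argument "motion" is a list of rows, each a list of 3 entries, a list of its own where there are three numbers: the shift along the tool's x, y, z scaled (see below), then the turn, a rotation vector about the tool's x, y, z scaled (see below), then the opening, from -1 (shut) to 1 (fully open). In form: [[[dx, dy, dz], [wx, wy, wz], hand], ...]. A call has 1 to 12 rows; each row shifts and turns the commanded pose from where the row before left it, along the tool's axes as they then stand; what a row does not reach is not made up. The controller multiplies each number of a shift by 0.75 m and each number of a turn by pi/4 rad. A row lasts 1/10 s, in which the tool goes at most 50 mm and 8.59 degrees, less where a joint would pass 70% of its speed; a pose out of reach is approached as far as the arm can. A call with a number of a shift or a turn outside -1 to 1 is refused whole. A call with a gripper value outside its range is refused whole. The fingers move at their own pace and stop on an object; "newtons" is the grip in N (left out, the last holds). Time passes only in rows, so rows that do not move let the fingers close. It gives the time, the measured TCP pose, the force, the opening and the grip force at its end, in the units of the state.
- manip.get_obs(): the state, without advancing time (a new reading comes with each control period).
- vision.camera(name): name is "scene" or "top" or "wrist"; returns a dict with "pixels" (420x560x3 uint8, red, green, blue), "fx", "fy", "cx", "cy" (pixels), "k1" (the pictures are not rectified: a ray, as slopes to the right and down, at radius r is drawn at 1 + k1 r^2 times it, then the intrinsics apply), "R" (3x3) and "t" (3): a world point X has camera coordinates R X + t. Camera axes: x right, y down, z forward; pixel columns grow to the right and rows downward; lengths in m; the calibration is good to about 2 mm. A picture is of the moment at which its call begins. There is no depth.
- order.hand_in(): hands the job in; it is judged then, once.
The state is a dict: "clock": time; "joint_pos": joint angles; "joint_velocities": joint speeds; "tau": joint torques, N m; "position": TCP position; "ee_rot": TCP orientation; "ft_force": force on the tool from outside, world axes, zero at the start; "torque": the same for the moment, N m; "grip_width": opening from 0.0 (shut) to 1.0 (fully open); "grasp_force": force on a finger pad.
Only numpy, scipy, OpenCV 4.12 (cv2) and the standard library are available. Lean on these libraries where they do the work, as an engineer would, in place of code of your own. Each camera call takes 0.05 s, during which the arm holds its last target. There are 200 camera calls.

## Working session

There is one attempt and no reset: what is moved stays moved. The work goes in short steps, Python scripts to look and compute and a tool call to move; the robot and the scene stay as the last step left them, time stands still between calls to the robot, and variables do not carry over. Pictures are saved under pics/ and viewed, at most 13 in all, crops included, and the job is handed in when it is done.

Besides the shell and the picture viewer there is one more tool, called as name([rows], argument=value, ...), one row to a line, values as JSON. move_arm: Moves the arm, as the interface text tells. Its arguments: {"type":"object","properties":{"motion":{"type":"array"},"newtons":{"type":"number"}},"required":["motion"]}

```bash
mkdir -p pics; cat > h.py <<'E'
import numpy as np, cv2
from workcell import manip, vision, order
def cam(n):
    c=vision.camera(n); c['R']=np.array(c['R']); c['t']=np.array(c['t']); return c
def und(c,uv):
    K=np.array([[c['fx'],0,c['cx']],[0,c['fy'],c['cy']],[0,0,1]],float)
    uv=np.array(uv,float).reshape(-1,2)
    d=(uv-[c['cx'],c['cy']])/[c['fx'],c['fy']]; p=d.copy()
    for _ in range(30): p=d/(1+c['k1']*(p**2).sum(1,keepdims=True))
    return p
def ray(c,uv):
    p=und(c,uv); d=np.c_[p,np.ones(len(p))]@c['R']; o=-c['R'].T@c['t']
    return o,d/np.linalg.norm(d,axis=1,keepdims=True)
def plane(c,uv,z):
    o,d=ray(c,uv); return o+d*((z-o[2])/d[:,2:3])
def proj(c,X):
    q=np.array(X).reshape(-1,3)@c['R'].T+c['t']; p=q[:,:2]/q[:,2:]
    p=p*(1+c['k1']*(p**2).sum(1,keepdims=True)); return p*[c['fx'],c['fy']]+[c['cx'],c['cy']]
def tri(c1,u1,c2,u2):
    A=np.zeros((3,3));b=np.zeros(3)
    for c,u in((c1,u1),(c2,u2)):
        o,d=ray(c,u); P=np.eye(3)-np.outer(d[0],d[0]); A+=P;b+=P@o
    return np.linalg.solve(A,b)
def save(c,n): cv2.imwrite('pics/'+n+'.png',c['pixels'][:,:,::-1])
E
python3 - <<'E'
from h import *
for n in('scene','top'):
    c=cam(n); save(c,n+'0'); print(n,-c['R'].T@c['t'],c['fx'],c['k1'],c['R'][2])
o=manip.get_obs(); print(o)
E
```

```text
scene [1.09845929 0.22406413 1.13399196] 456.60076698253954 -0.09089651902696556 [-0.48218947 -0.17404401 -0.85860468]
top [0.34409097 0.02988955 1.59336816] 527.9091678320137 -0.1232859847293061 [ 1.20105130e-01 -8.84863956e-04 -9.92760784e-01]
{'clock': 0.1, 'joint_pos': array([ 1.16336655,  0.33277581, -0.06468743,  1.46086024,  0.02158742,
        1.34989955, -0.08853568]), 'joint_velocities': array([ 0.00015476, -0.00396564,  0.00012004, -0.00138387, -0.00032247,
       -0.00238613,  0.00087701]), 'tau': array([ 1.32406076e-03, -6.26746273e+01,  4.90608369e-02, -3.92429888e+01,
        1.63742312e-02,  6.84522092e-03, -7.02641188e-06]), 'position': array([ 0.2344934 , -0.57897926,  0.2306146 ]), 'ee_rot': array([ 9.81548077e-01,  1.91214497e-01, -1.43394324e-04, -6.07391288e-04]), 'ft_force': array([ 0.64634008, -0.75699749,  0.05929715]), 'torque': array([-0.02667106, -0.04147054,  0.01796093]), 'grasp_force': 0.0, 'grip_width': 1.0031267350229989}
```

View pics/scene0.png

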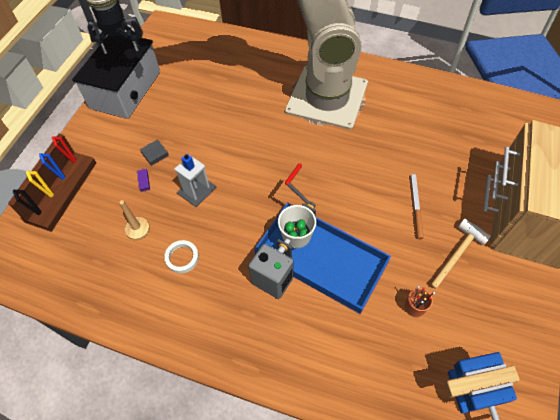

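View pics/top0.png

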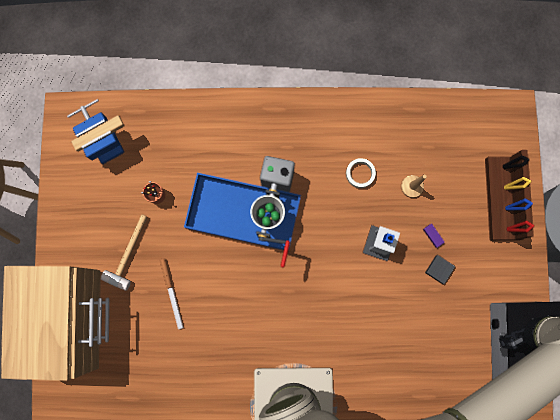

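The scene view shows the pot at about (297,226) and the red bar at (295,174). The probe head is at (187,162), and the tray runs right of the pot. In the top view the pot is at (267,212), the bar at (284,253), the probe head at (389,239) and the motor at (278,172).

```bash
python3 - <<'E'
from h import *
C={n:cam(n) for n in('scene','top')}
roi={'scene':dict(bar=(275,155,310,190),head=(172,150,200,180),tray=(240,190,400,320),pot=(270,195,325,255)),
'top':dict(bar=(272,235,298,270),head=(375,225,402,255),tray=(175,165,310,260),pot=(245,190,292,235))}
res={}
for n,c in C.items():
    hsv=cv2.cvtColor(c['pixels'],cv2.COLOR_RGB2HSV)
    H,S,V=[hsv[...,i].astype(int) for i in range(3)]
    M=dict(bar=((H<8)|(H>172))&(S>150)&(V>80),head=(H>100)&(H<130)&(S>130)&(V>40),tray=(H>100)&(H<130)&(S>130)&(V>40),pot=(S<60)&(V>110))
    for k,m in M.items():
        x0,y0,x1,y1=roi[n][k]; b=np.zeros(m.shape,np.uint8); b[y0:y1,x0:x1]=m[y0:y1,x0:x1]
        cs=cv2.findContours(b,cv2.RETR_EXTERNAL,cv2.CHAIN_APPROX_NONE)[0]; q=max(cs,key=cv2.contourArea)
        r=cv2.minAreaRect(q); e=cv2.fitEllipse(q)
        ys,xs=np.nonzero(cv2.drawContours(np.zeros_like(b),[q],-1,1,-1)); res[n,k]=(xs.mean(),ys.mean())
        print(n,k,len(xs),np.round(res[n,k],1),'rect',np.round(r[0],1),np.round(r[1],1),round(r[2],1),'ell',np.round(e[0],1),np.round(e[1],1))
        if k=='bar': res[n,'bpts']=cv2.boxPoints(r)
        if k=='tray':
            print(' tray corners z.045',np.round(plane(c,cv2.boxPoints(r),.045),3).tolist()); 
            h=cv2.convexHull(q)
            a=cv2.approxPolyDP(h,4,True)[:,0]; print(a.tolist(),np.round(plane(c,a,.045),3).tolist())
        if k=='pot': print(' rim',plane(c,e[0],.135)); 
        if k=='bar': print(' bar@.157',plane(c,res[n,k],.157)); P=plane(c,np.c_[xs,ys],.157)[:,:2]; w,v=np.linalg.eigh(np.cov(P.T)); print('  dir',v[:,1],np.sqrt(12*w))
        if k=='head': print(' head',plane(c,res[n,k],.15),plane(c,cv2.boxPoints(r),.162).round(3).tolist())
    x0,y0,x1,y1=roi[n]['head']; cv2.imwrite(f'pics/{n}_h.png',cv2.resize(c['pixels'][y0-20:y1+25,x0-20:x1+20,::-1],None,fx=6,fy=6,interpolation=cv2.INTER_CUBIC))
    x0,y0,x1,y1=roi[n]['pot']; cv2.imwrite(f'pics/{n}_p.png',cv2.resize(c['pixels'][y0-30:y1+45,x0-25:x1+25,::-1],None,fx=5,fy=5,interpolation=cv2.INTER_CUBIC))
for k in('bar','head'): print(k,tri(C['scene'],res['scene',k],C['top'],res['top',k]))
E
python3 -c "
import cv2,numpy as np
a=[cv2.imread('pics/%s.png'%n) for n in('scene_h','top_h','top_p','scene_p')]
a=[cv2.resize(i,(400,300)) if 0 else cv2.copyMakeBorder(cv2.resize(i,None,fx=min(400/i.shape[1],300/i.shape[0]),fy=min(400/i.shape[1],300/i.shape[0])),0,0,0,0,0) for i in a]
o=np.zeros((600,800,3),np.uint8)
for k,i in enumerate(a): y,x=300*(k//2),400*(k%2); o[y:y+i.shape[0],x:x+i.shape[1]]=i[:300,:400]
cv2.imwrite('pics/mix.png',o)"
```

```text
scene bar 113 [293.2 173.5] rect [293.1 173.6] [ 4.5 25.2] 36.0 ell [293.2 173.4] [ 4.3 30.9]
 bar@.157 [[0.44237944 0.01904911 0.157     ]]
  dir [-0.97502259  0.22210571] [0.01234167 0.07519995]
scene head 116 [187.8 162.4] rect [187.7 162.6] [15.   9.3] 74.1 ell [187.7 162.2] [ 9.5 14.5]
 head [[ 0.4909189  -0.26303874  0.15      ]] [[0.486, -0.282, 0.162], [0.471, -0.263, 0.162], [0.511, -0.232, 0.162], [0.526, -0.251, 0.162]]
scene tray 5217 [339.  265.3] rect [335.3 262.9] [90.4 64.7] 28.3 ell [339.3 265. ] [72.7 98.1]
 tray corners z.045 [[0.665, 0.057, 0.045], [0.478, 0.083, 0.045], [0.537, 0.319, 0.045], [0.712, 0.28, 0.045]]
[[316, 218], [389, 255], [359, 312], [293, 275], [292, 248]] [[0.489, 0.101, 0.045], [0.536, 0.315, 0.045], [0.71, 0.277, 0.045], [0.668, 0.093, 0.045], [0.596, 0.067, 0.045]]
scene pot 1246 [296.8 224.5] rect [297. 226.] [42. 38.] 90.0 ell [296.8 224.5] [36.8 41.9]
 rim [[0.57220177 0.07101335 0.135     ]]
top bar 119 [284.5 254.1] rect [284.7 253.6] [ 4.6 27.4] 14.0 ell [284.3 255. ] [ 4.2 31.3]
 bar@.157 [[0.44106447 0.02217567 0.157     ]]
  dir [-0.97631084  0.21637268] [0.01208331 0.07213264]
top head 80 [388.3 238. ] rect [388.2 238.1] [9.8 8.9] 18.4 ell [388.3 238.1] [ 8.6 10.5]
 head [[ 0.48354133 -0.26483578  0.15      ]] [[0.475, -0.245, 0.162], [0.498, -0.253, 0.162], [0.49, -0.279, 0.162], [0.466, -0.27, 0.162]]
top tray 3969 [224.9 208.8] rect [239.5 210.2] [102.   57.4] 12.4 ell [232.3 210.7] [ 61.3 114.9]
 tray corners z.045 [[0.53, 0.321, 0.045], [0.7, 0.286, 0.045], [0.63, -0.012, 0.045], [0.463, 0.026, 0.045]]
[[197, 173], [267, 187], [283, 249], [185, 227]] [[0.694, 0.283, 0.045], [0.649, 0.072, 0.045], [0.464, 0.026, 0.045], [0.531, 0.316, 0.045]]
top pot 959 [267.3 211.7] rect [267.5 211.5] [33.5 34.4] 63.4 ell [267.2 211.9] [33.3 35.7]
 rim [[0.56096329 0.06933335 0.135     ]]
bar [0.44155575 0.02055202 0.15640199]
head [ 0.48470607 -0.26736603  0.14014264]
```

View pics/mix.png

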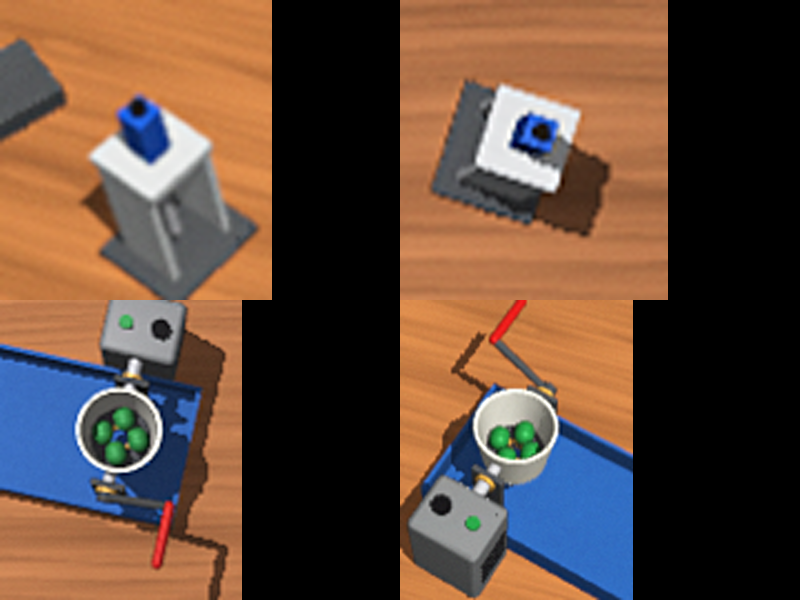

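move_arm([
  [[0,0,0],[0,0,0.155],1],
  [[0,0,0],[0,0,0.155],1],
  [[0,0,0],[0,0,0.155],1],
  [[0,0,0],[0,0,0.155],1],
  [[0,0,0],[0,0,0.155],1],
  [[0.007,-0.03,0],[0,0,0],1],
  [[0.007,-0.0647,0],[0,0,0],1],
  [[0.007,-0.0647,0],[0,0,0],1],
  [[0.007,-0.0647,0],[0,0,0],1],
  [[0.007,-0.0647,0],[0,0,0],1],
  [[0.007,-0.0647,0],[0,0,0],1],
  [[0.007,-0.0647,0],[0,0,0],1],
], newtons=40)

```text
clock: 1.4
position: [0.3403, -0.2797, 0.2314]
ee_rot: [0.994, -0.112, 0.0, 0.0]
ft_force: [1.5, -0.0, 0.6]
grip_width: 0.997
grasp_force: 0.0
```

move_arm([
  [[0.006,-0.0604,-0.004],[0,0,0],1],
  [[0.006,-0.0604,-0.004],[0,0,0],1],
  [[0.006,-0.0604,-0.004],[0,0,0],1],
  [[0.006,-0.0604,-0.004],[0,0,0],1],
  [[0.006,-0.0604,-0.004],[0,0,0],1],
  [[0.006,-0.0604,-0.004],[0,0,0],1],
  [[0.007,-0.0604,-0.004],[0,0,0],1],
  [[0,0,0],[0,0,0],1],
  [[0,0,0],[0,0,0],1],
])

```text
clock: 2.3
position: [0.4419, 0.0212, 0.2522]
ee_rot: [0.994, -0.111, -0.0, 0.0]
ft_force: [-0.4, -1.2, -0.3]
grip_width: 0.999
grasp_force: 0.0
```

```bash
cat >> h.py <<'E'
def barm(c,z=.157):
    hsv=cv2.cvtColor(c['pixels'],cv2.COLOR_RGB2HSV); H,S,V=[hsv[...,i].astype(int) for i in range(3)]
    m=(((H<8)|(H>172))&(S>150)&(V>60)).astype(np.uint8)
    q=max(cv2.findContours(m,cv2.RETR_EXTERNAL,cv2.CHAIN_APPROX_NONE)[0],key=cv2.contourArea)
    r=cv2.minAreaRect(q); return r,plane(c,r[0],z),plane(c,cv2.boxPoints(r),z)
E
python3 - <<'E'
from h import *
c=cam('wrist'); save(c,'w1'); print(-c['R'].T@c['t'],c['fx'],c['R'][2]); r,p,b=barm(c); print(r,p,b.round(4).tolist())
o=manip.get_obs(); print(o['position'],o['ee_rot'],o['joint_pos'])
E
```

```text
[0.51000249 0.00485459 0.39487375] 371.2985183634516 [-0.27390444  0.06141637 -0.95979393]
((270.0, 210.5), (109.0, 18.0), 90.0) [[0.44391078 0.02111675 0.157     ]] [[0.4806, 0.0187, 0.157], [0.478, 0.0075, 0.157], [0.404, 0.0238, 0.157], [0.4067, 0.036, 0.157]]
[0.44175485 0.01997126 0.25209748] [ 9.93742775e-01 -1.11692559e-01 -2.07513326e-04  1.61698443e-04] [ 0.5204781  -0.06312167 -0.63217238  1.85159743 -0.03805442  1.34157882
 -1.89672458]
```

View pics/w1.png

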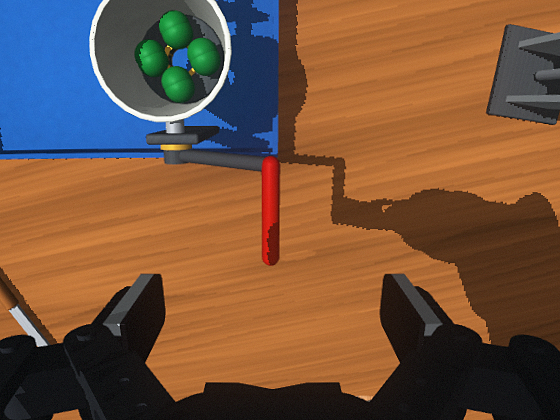

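move_arm([
  [[0,0,0.038],[0,0,0],1],
  [[0,0,0.038],[0,0,0],1],
  [[0,0,0.038],[0,0,0],0.3],
  [[0,0,0.038],[0,0,0],0],
  [[0,0,0],[0,0,0],-0.4],
  [[0,0,0],[0,0,0],-1],
  [[0,0,0],[0,0,0],-1],
  [[0,0,0],[0,0,0],-1],
  [[0,0,0],[0,0,0],-1],
  [[0,0,0],[0,0,0],-1],
], newtons=30)

```text
clock: 3.35
position: [0.4432, 0.022, 0.14]
ee_rot: [0.994, -0.111, 0.002, -0.001]
ft_force: [1.6, 7.0, -3.2]
grip_width: 0.125
grasp_force: 30.6
```

```bash
python3 -c "
import numpy as np
p=np.linspace(-.96,1.08,21)
d=np.diff(np.c_[-np.sin(p),-np.cos(p)]*.09/.75,axis=0)
print(d.round(4).tolist())"
```

```text
[[-0.0075, -0.0097], [-0.0085, -0.0088], [-0.0093, -0.0079], [-0.0101, -0.0069], [-0.0107, -0.0059], [-0.0113, -0.0048], [-0.0117, -0.0036], [-0.012, -0.0024], [-0.0122, -0.0011], [-0.0122, 0.0001], [-0.0122, 0.0014], [-0.012, 0.0026], [-0.0116, 0.0038], [-0.0112, 0.005], [-0.0106, 0.0061], [-0.01, 0.0071], [-0.0092, 0.0081], [-0.0083, 0.009], [-0.0073, 0.0098], [-0.0063, 0.0105]]
```

move_arm([
  [[0,-0.0075,-0.0097],[0,0,0],-1],
  [[0,-0.0085,-0.0088],[0,0,0],-1],
  [[0,-0.0093,-0.0079],[0,0,0],-1],
  [[0,-0.0101,-0.0069],[0,0,0],-1],
  [[0,-0.0107,-0.0059],[0,0,0],-1],
  [[0,-0.0113,-0.0048],[0,0,0],-1],
  [[0,-0.0117,-0.0036],[0,0,0],-1],
  [[0,-0.012,-0.0024],[0,0,0],-1],
  [[0,-0.0122,-0.0011],[0,0,0],-1],
  [[0,-0.0122,0.0001],[0,0,0],-1],
])

```text
clock: 4.35
position: [0.4602, 0.0966, 0.1779]
ee_rot: [0.994, -0.112, 0.001, 0.001]
ft_force: [-2.3, -4.4, 8.9]
grip_width: 0.128
grasp_force: 32.2
```

move_arm([
  [[0,-0.0122,0.0014],[0,0,0],-1],
  [[0,-0.012,0.0026],[0,0,0],-1],
  [[0,-0.0116,0.0038],[0,0,0],-1],
  [[0,-0.0112,0.005],[0,0,0],-1],
  [[0,-0.0106,0.0061],[0,0,0],-1],
  [[0,-0.01,0.0071],[0,0,0],-1],
  [[0,-0.0092,0.0081],[0,0,0],-1],
  [[0,-0.0083,0.009],[0,0,0],-1],
  [[0,-0.0073,0.0098],[0,0,0],-1],
  [[0,-0.0063,0.0105],[0,0,0],-1],
  [[0,0,0],[0,0,0],-1],
  [[0,0,0],[0,0,0],-1],
])

```text
clock: 5.55
position: [0.4766, 0.1703, 0.1285]
ee_rot: [0.994, -0.112, 0.0, -0.001]
ft_force: [5.8, -1.7, -1.4]
grip_width: 0.124
grasp_force: 34.1
```

```bash
python3 - <<'E'
from h import *
a=cam('top');b=cam('scene');o=manip.get_obs();print(o['position'],o['ft_force'],o['joint_pos'])
im=np.vstack([cv2.resize(a['pixels'][150:290,160:340],None,fx=3,fy=3)[:,:,::-1][:300],cv2.resize(b['pixels'][160:330,230:410],None,fx=3,fy=3)[:300,:,::-1]])
cv2.imwrite('pics/d.png',im)
E
```

```text
[0.47659317 0.17025553 0.12866562] [ 6.73365538 -1.22117859 -1.7604619 ] [ 0.26079047  0.2395904  -0.76840713  1.86563372  0.18500429  1.10745021
 -2.37113581]
```

View pics/d.png

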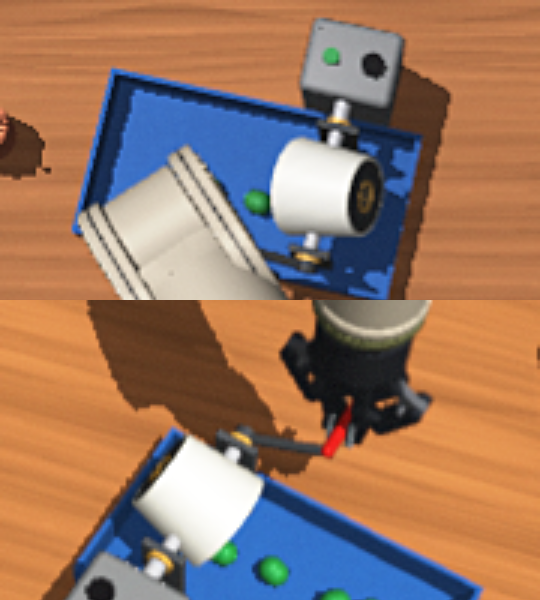

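The pot is tipped to about 2.0 rad. Stones are visible in the tray near crop (225,552), (272,570) and (335,600). I'll count them from the mask.

```bash
cat >> h.py <<'E'
def stones(n):
    c=cam(n); hsv=cv2.cvtColor(c['pixels'],cv2.COLOR_RGB2HSV); H,S,V=[hsv[...,i].astype(int) for i in range(3)]
    m=((H>45)&(H<85)&(S>110)&(V>40)).astype(np.uint8)
    for q in cv2.findContours(m,cv2.RETR_EXTERNAL,cv2.CHAIN_APPROX_NONE)[0]:
        M=cv2.moments(q)
        if M['m00']>8: u=(M['m10']/M['m00'],M['m01']/M['m00']); print(n,np.round(u,1),M['m00'],plane(c,u,.017).round(3))
E
python3 - <<'E'
from h import *
stones('scene');stones('top')
E
```

```text
scene [277.3 265. ] 24.0 [[0.643 0.041 0.017]]
scene [355.7 264.8] 57.5 [[0.577 0.239 0.017]]
scene [344.5 261.6] 54.5 [[0.577 0.208 0.017]]
scene [320.5 249.7] 58.5 [[0.564 0.137 0.017]]
scene [305.  244.4] 29.5 [[0.562 0.093 0.017]]
top [245.8 217.4] 39.5 [[0.562 0.137 0.017]]
top [270.1 168.1] 14.5 [[0.714 0.063 0.017]]
```

move_arm([
  [[0,-0.003,0.0065],[0,0,0],-1],
  [[0,0,0],[0,0,0],-1],
  [[0,0,0],[0,0,0],-1],
  [[0,0,0],[0,0,0],-1],
])

```text
clock: 6.15
position: [0.4771, 0.1726, 0.1238]
ee_rot: [0.994, -0.112, 0.001, -0.001]
ft_force: [7.1, -1.5, 0.7]
grip_width: 0.125
grasp_force: 34.4
```

```bash
python3 - <<'E'
from h import *
stones('scene')
b=cam('scene'); cv2.imwrite('pics/d2.png',cv2.resize(b['pixels'][200:300,255:395],None,fx=5,fy=5)[:,:,::-1])
E
```

```text
scene [352.2 268.5] 61.5 [[0.59  0.232 0.017]]
scene [277.3 265. ] 24.0 [[0.643 0.041 0.017]]
scene [360.5 261.1] 58.0 [[0.563 0.248 0.017]]
scene [319.5 249. ] 59.0 [[0.563 0.134 0.017]]
scene [305.2 244.6] 28.0 [[0.562 0.093 0.017]]
```

View pics/d2.png

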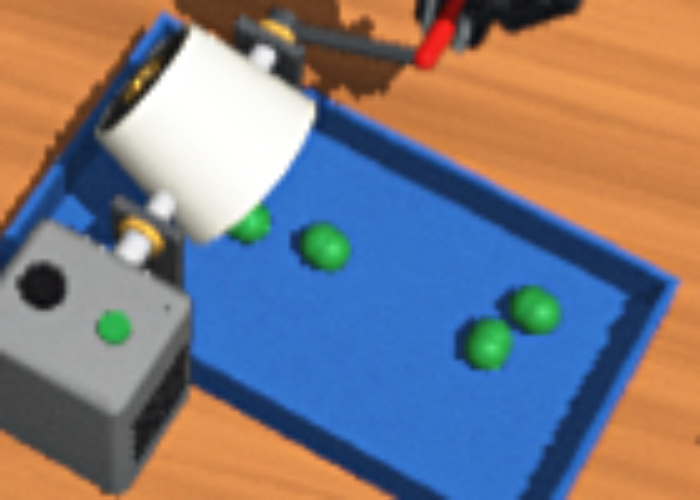

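All four stones lie on the tray floor, at crop (250,222), (325,247), (487,345) and (535,310). Next I swing the pot back upright.

move_arm([
  [[0,0.003,-0.0065],[0,0,0],-1],
  [[0,0.0063,-0.0105],[0,0,0],-1],
  [[0,0.0073,-0.0098],[0,0,0],-1],
  [[0,0.0083,-0.009],[0,0,0],-1],
  [[0,0.0092,-0.0081],[0,0,0],-1],
  [[0,0.01,-0.0071],[0,0,0],-1],
  [[0,0.0106,-0.0061],[0,0,0],-1],
  [[0,0.0112,-0.005],[0,0,0],-1],
  [[0,0.0116,-0.0038],[0,0,0],-1],
  [[0,0.012,-0.0026],[0,0,0],-1],
  [[0,0.0122,-0.0014],[0,0,0],-1],
])

```text
clock: 7.35
position: [0.4604, 0.0997, 0.1772]
ee_rot: [0.994, -0.111, 0.001, -0.002]
ft_force: [6.6, 3.2, 0.4]
grip_width: 0.124
grasp_force: 31.8
```

move_arm([
  [[0,0.0122,-0.0001],[0,0,0],-1],
  [[0,0.0122,0.0011],[0,0,0],-1],
  [[0,0.012,0.0024],[0,0,0],-1],
  [[0,0.0117,0.0036],[0,0,0],-1],
  [[0,0.0113,0.0048],[0,0,0],-1],
  [[0,0.0107,0.0059],[0,0,0],-1],
  [[0,0.0101,0.0069],[0,0,0],-1],
  [[0,0.0093,0.0079],[0,0,0],-1],
  [[0,0.0085,0.0088],[0,0,0],-1],
  [[0,0.0075,0.0097],[0,0,0],-1],
  [[0,0,0],[0,0,0],-1],
])

```text
clock: 8.45
position: [0.4429, 0.0221, 0.1391]
ee_rot: [0.994, -0.111, 0.001, -0.001]
ft_force: [2.1, 9.7, 11.1]
grip_width: 0.126
grasp_force: 32.6
```

move_arm([
  [[0,0,0],[0,0,0],0],
  [[0,0,0],[0,0,0],0.5],
  [[0,0,0],[0,0,0],1],
  [[0,0,0],[0,0,0],1],
  [[0,0,-0.03],[0,0,0],1],
  [[0,0,-0.06],[0,0,0],1],
  [[0,0,-0.06],[0,0,0],1],
  [[0,0,-0.06],[0,0,0],1],
  [[0,0,0],[0,0,0],1],
  [[0,0,0],[0,0,0],1],
])

```text
clock: 9.45
position: [0.4422, 0.0202, 0.2963]
ee_rot: [0.994, -0.112, 0.001, 0.0]
ft_force: [-0.9, -0.7, -1.0]
grip_width: 1.001
grasp_force: 0.0
```

```bash
python3 - <<'E'
from h import *
c=cam('wrist'); save(c,'w2'); print(barm(c)[:2]); stones('top')
c=cam('scene');print(barm(c)[:2]); 
o=manip.get_obs(); print(o['position'],o['ee_rot'])
E
```

```text
(((269.00604248046875, 196.01242065429688), (14.998857498168945, 93.99284362792969), 0.7073193788528442), array([[0.44379823, 0.02122204, 0.157     ]]))
top [246.1 217.4] 43.5 [[0.562 0.136 0.017]]
top [206.8 217.6] 42.5 [[0.562 0.255 0.017]]
top [213.8 208.7] 39.5 [[0.59  0.234 0.017]]
top [270.1 168.1] 14.5 [[0.714 0.063 0.017]]
(((63.69229507446289, 149.5384521484375), (33.83671188354492, 11.09400463104248), 56.3099365234375), array([[ 0.56188405, -0.61408112,  0.157     ]]))
[0.44128307 0.02018002 0.29446375] [ 9.93730742e-01 -1.11793973e-01 -1.14397219e-03  1.06845269e-04]
```

View pics/w2.png

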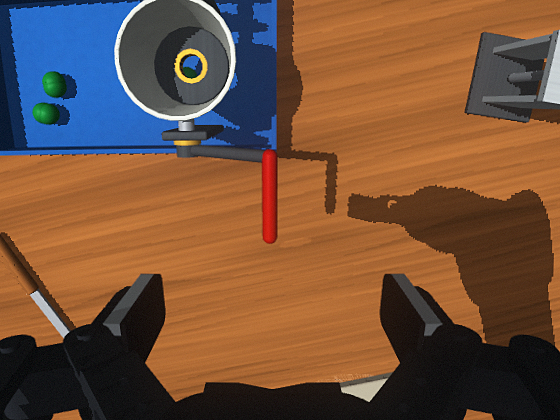

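The pot is upright again and empty, with the bar back at its starting place (270,196). The brass bore ring shows at (191,66).

move_arm([
  [[0.0202,0.0515,0],[0,0,0],1],
  [[0.0202,0.0515,0],[0,0,0],1],
  [[0.0202,0.0515,0],[0,0,0],1],
  [[0.0202,0.0515,0],[0,0,0],1],
  [[0.0202,0.0515,0],[0,0,0],1],
  [[0.0202,0.0515,0],[0,0,0],1],
  [[0.0202,0.0515,0],[0,0,0],1],
  [[0,0,0],[0,0,0],1],
  [[0,0,0],[0,0,0],1],
])

```text
clock: 10.5
position: [0.4848, -0.2672, 0.294]
ee_rot: [0.994, -0.112, -0.001, -0.001]
ft_force: [0.5, 0.7, 0.1]
grip_width: 0.997
grasp_force: 0.0
```

```bash
cat >> h.py <<'E'
def big(m,roi=None):
    m=m.astype(np.uint8)
    if roi: z=np.zeros_like(m); x0,y0,x1,y1=roi; z[y0:y1,x0:x1]=m[y0:y1,x0:x1]; m=z
    return max(cv2.findContours(m,cv2.RETR_EXTERNAL,cv2.CHAIN_APPROX_NONE)[0],key=cv2.contourArea)
def hsvs(im): return [x.astype(int) for x in cv2.split(cv2.cvtColor(im,cv2.COLOR_RGB2HSV))]
E
python3 - <<'E'
from h import *
im=np.ascontiguousarray(cv2.imread('pics/w2.png')[:,:,::-1]); 
c=cam('wrist'); save(c,'w3'); H,S,V=hsvs(c['pixels'])
q=big((H>100)&(H<130)&(S>130)&(V>30)); r=cv2.minAreaRect(q); print(r,cv2.contourArea(q)); print(plane(c,cv2.boxPoints(r),.162).round(4).tolist())
q=big((S<45)&(V>150),(100,60,460,270)); r=cv2.minAreaRect(q); print('plate',r); print(plane(c,cv2.boxPoints(r),.118).round(4).tolist(), plane(c,cv2.approxPolyDP(cv2.convexHull(q),5,True)[:,0],.118).round(4).tolist())
print(manip.get_obs()['position'])
E
```

```text
((31.5, 168.5), (149.0, 63.0), 90.0) 7629.0
[[0.6088, -0.0893, 0.162], [0.5959, -0.1374, 0.162], [0.4871, -0.0943, 0.162], [0.499, -0.0397, 0.162]]
plate ((269.83453369140625, 186.856201171875), (69.7781753540039, 67.04576873779297), 6.483074188232422)
[[0.4664, -0.2263, 0.118], [0.5226, -0.2477, 0.118], [0.5027, -0.304, 0.118], [0.4452, -0.2855, 0.118]] [[0.522, -0.2484, 0.118], [0.5024, -0.3037, 0.118], [0.4466, -0.2842, 0.118], [0.4663, -0.2278, 0.118]]
[ 0.48511653 -0.26610189  0.29459642]
```

View pics/w3.png

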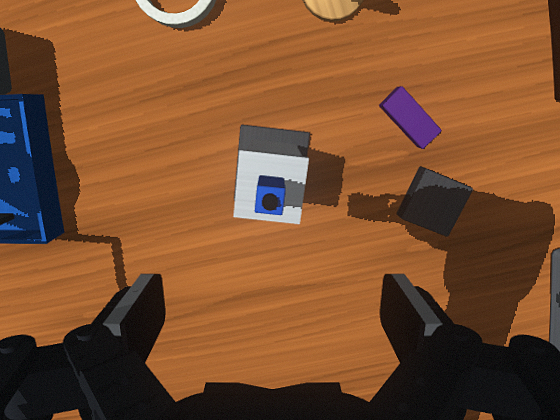

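The probe head is at (270,196) on the white plate (270,187). The plate is turned slightly relative to the gripper.

```bash
python3 - <<'E'
from h import *
c=cam('wrist'); H,S,V=hsvs(c['pixels'])
m=(H>100)&(H<130)&(S>100)&(V>20)
q=big(m,(240,150,310,230)); r=cv2.minAreaRect(q); hull=cv2.convexHull(q)
print(r, cv2.approxPolyDP(hull,3,True)[:,0].tolist())
# top face (brighter, below the darker front face)
ys,xs=np.nonzero(m[150:230,240:310]); 
for y in range(170,222,4): print(y,[ (int(x),int(V[y,x])) for x in range(250,292,5)])
E
```

```text
((271.6463317871094, 195.18292236328125), (28.270471572875977, 36.88413619995117), 6.34019136428833) [[261, 176], [284, 179], [283, 214], [256, 211]]
170 [(250, 211), (255, 210), (260, 213), (265, 210), (270, 212), (275, 213), (280, 211), (285, 207), (290, 208)]
174 [(250, 211), (255, 211), (260, 212), (265, 216), (270, 212), (275, 206), (280, 207), (285, 209), (290, 208)]
178 [(250, 207), (255, 207), (260, 117), (265, 79), (270, 76), (275, 74), (280, 72), (285, 165), (290, 216)]
182 [(250, 206), (255, 212), (260, 80), (265, 84), (270, 80), (275, 81), (280, 81), (285, 71), (290, 96)]
186 [(250, 207), (255, 210), (260, 174), (265, 157), (270, 94), (275, 67), (280, 67), (285, 72), (290, 103)]
190 [(250, 206), (255, 209), (260, 204), (265, 204), (270, 200), (275, 201), (280, 200), (285, 196), (290, 98)]
194 [(250, 208), (255, 212), (260, 204), (265, 213), (270, 42), (275, 132), (280, 197), (285, 169), (290, 101)]
198 [(250, 209), (255, 214), (260, 202), (265, 50), (270, 49), (275, 47), (280, 93), (285, 125), (290, 100)]
202 [(250, 207), (255, 207), (260, 201), (265, 46), (270, 45), (275, 46), (280, 93), (285, 113), (290, 102)]
206 [(250, 207), (255, 199), (260, 200), (265, 48), (270, 50), (275, 47), (280, 76), (285, 63), (290, 201)]
210 [(250, 207), (255, 194), (260, 198), (265, 199), (270, 131), (275, 199), (280, 195), (285, 220), (290, 206)]
214 [(250, 206), (255, 207), (260, 211), (265, 206), (270, 206), (275, 178), (280, 170), (285, 211), (290, 209)]
218 [(250, 199), (255, 228), (260, 217), (265, 211), (270, 205), (275, 207), (280, 207), (285, 207), (290, 207)]
```

```bash
python3 - <<'E'
from h import *
c=cam('wrist'); print(plane(c,[[258,185],[286,189],[283,214],[256,211],[271.0,200]],.162).round(4).tolist())
o=manip.get_obs();print(o['position'],o['ee_rot'])
c=cam('top');H,S,V=hsvs(c['pixels'])
E
```

```text
[[0.4983, -0.2584, 0.162], [0.4906, -0.2785, 0.162], [0.4717, -0.272, 0.162], [0.4787, -0.2522, 0.162], [0.4847, -0.2655, 0.162]]
[ 0.48543035 -0.26541515  0.29541627] [ 9.93845170e-01 -1.10777318e-01 -3.09795483e-04 -2.59029058e-04]
```

move_arm([
  [[0,0,0.02],[0,0,0.08],1],
  [[0,0,0.04],[0,0,0.08],1],
  [[0,0,0.055],[0,0,0],1],
  [[0,0,0.055],[0,0,0],1],
  [[0,0,0.04],[0,0,0],1],
  [[0,0,0.014],[0,0,0],0.5],
  [[0,0,0],[0,0,0],0],
  [[0,0,0],[0,0,0],-0.3],
  [[0,0,0],[0,0,0],-0.6],
  [[0,0,0],[0,0,0],-1],
  [[0,0,0],[0,0,0],-1],
  [[0,0,0],[0,0,0],-1],
], newtons=60)

```text
clock: 11.9
position: [0.4864, -0.2672, 0.1298]
ee_rot: [0.985, -0.174, 0.001, 0.001]
ft_force: [-1.0, 1.4, 6.8]
grip_width: 0.249
grasp_force: 58.8
```

move_arm([
  [[0,0,-0.01],[0,0,0],-1],
  [[0,0,-0.03],[0,0,0],-1],
  [[0,0,-0.045],[0,0,0],-1],
  [[0,0,-0.045],[0,0,0],-1],
  [[0,0,-0.045],[0,0,0],-1],
  [[0,0,-0.045],[0,0,0],-1],
  [[0,0,-0.03],[0,0,0],-1],
  [[0,0,0],[0,0,0],-1],
  [[0,0,0],[0,0,0],-1],
  [[0,0,0],[0,0,0],-1],
])

```text
clock: 12.9
position: [0.4848, -0.2666, 0.3142]
ee_rot: [0.985, -0.174, -0.001, -0.0]
ft_force: [0.2, 0.6, -2.0]
grip_width: 0.248
grasp_force: 59.3
```

```bash
python3 - <<'E'
from h import *
o=manip.get_obs();print(o['position'],o['ee_rot'],o['ft_force'],o['grip_width'])
c=cam('wrist'); save(c,'w4')
t=cam('top');s=cam('scene');P=o['position'];u=[proj(k,P)[0].astype(int) for k in(s,t)]
f=lambda k,u,:cv2.resize(k['pixels'][u[1]-50:u[1]+50,u[0]-50:u[0]+50,::-1],(400,400),interpolation=cv2.INTER_CUBIC)
cv2.imwrite('pics/p4.png',np.hstack([f(s,u[0]),cv2.resize(c['pixels'][...,::-1],(400,300)) if 0 else cv2.copyMakeBorder(cv2.resize(c['pixels'][...,::-1],(400,300)),0,100,0,0,0)]));print(u)
E
```

```text
[ 0.48478909 -0.26661781  0.31415935] [ 9.84761671e-01 -1.73906938e-01 -8.80778686e-04 -2.31441895e-04] [ 0.22855701  0.64135606 -1.98957742] 0.24775255250450223
[array([174, 119]), array([402, 230])]
```

View pics/p4.png

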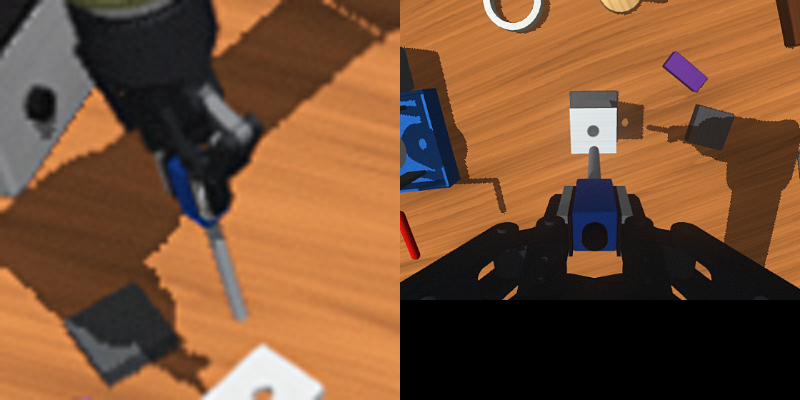

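The probe is held upright. Its tip shows in the wrist view at about (272,210) in full-picture pixels.

move_arm([
  [[-0.003,-0.025,0],[0,0,0],-1],
  [[-0.006,-0.05,0],[0,0,0],-1],
  [[-0.006,-0.05,0],[0,0,0],-1],
  [[-0.006,-0.05,0],[0,0,0],-1],
  [[-0.0065,-0.053,0],[0,0,0],-1],
  [[-0.006,-0.05,0],[0,0,0],-1],
  [[-0.006,-0.05,0],[0,0,0],-1],
  [[-0.006,-0.05,0],[0,0,0],-1],
  [[-0.006,-0.05,0],[0,0,0],-1],
  [[-0.003,-0.028,0],[0,0,0],-1],
  [[0,0,0],[0,0,0],-1],
  [[0,0,0],[0,0,0],-1],
])

```text
clock: 14.25
position: [0.5639, 0.0684, 0.3147]
ee_rot: [0.985, -0.174, -0.0, 0.0]
ft_force: [-0.1, -0.1, -2.3]
grip_width: 0.244
grasp_force: 59.1
```

```bash
python3 - <<'E'
from h import *
import pickle
o=manip.get_obs();print(o['position'],o['ee_rot'],o['ft_force'],o['joint_pos'])
D={n:cam(n) for n in('wrist','scene','top')}; D['o']=manip.get_obs(); pickle.dump(D,open('d5.pkl','wb'))
c=D['wrist'];s=D['scene'];P=o['position']
for z in(.198,.25,.30): print(z,proj(c,[P[0],P[1],z]),proj(s,[P[0],P[1],z]))
u=proj(s,[P[0],P[1],.22])[0].astype(int)
a=cv2.resize(c['pixels'][120:270,190:350,::-1],(480,450),interpolation=cv2.INTER_CUBIC)
b=cv2.resize(s['pixels'][u[1]-50:u[1]+100,u[0]-50:u[0]+50,::-1],(300,450),interpolation=cv2.INTER_CUBIC);print(u)
cv2.imwrite('pics/p5.png',np.hstack([a,b]))
E
```

```text
[0.56388017 0.06840029 0.31472417] [ 9.84825783e-01 -1.73545140e-01 -4.55821299e-04  2.30209365e-04] [-0.1036519  -0.07517416 -2.27728458] [ 0.31935314  0.23014193 -0.6215946   1.45266158  0.13355104  1.5023601
 -2.21862455]
0.198 [[270.38791541 204.99678862]] [[297.23959935 208.59386855]]
0.25 [[270.0666951  228.07240826]] [[297.5939974  196.97247983]]
0.3 [[269.58373225 262.91597507]] [[297.96258847 184.82462587]]
[297 203]
```

View pics/p5.png

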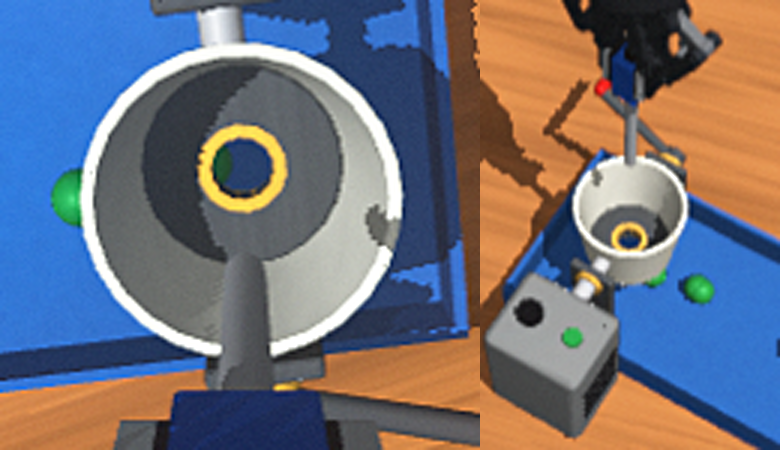

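The brass ring is at about wrist pixel (271,176) with the rod tip just below it, near (272,204). Both scene and wrist views show the ring clear, so I'll measure precisely.

```bash
python3 - <<'E'
from h import *
import pickle
D=pickle.load(open('d5.pkl','rb')); c=D['wrist']; s=D['scene']; P=D['o']['position'];print(P)
def ring(c,roi):
    H,S,V=hsvs(c['pixels']); q=big((H>14)&(H<34)&(S>110)&(V>60),roi); e=cv2.fitEllipse(q); X=plane(c,e[0],.074)[0]
    W=plane(c,q[:,0],.074)[:,:2]; A=np.c_[2*W,np.ones(len(W))]; k=np.linalg.lstsq(A,(W**2).sum(1),rcond=None)[0]
    print('ring',np.round(e[0],2),X.round(4),'circ',k[:2].round(4),'R',np.sqrt(k[2]+k[0]**2+k[1]**2)); return e[0]
uw=ring(c,(240,150,300,200)); us=ring(s,(280,205,330,250)); print('tri',tri(c,uw,s,us).round(4))
# rim
H,S,V=hsvs(c['pixels'])
q=big((V>195)&(S<40),(200,125,345,245)); 
W=plane(c,cv2.convexHull(q)[:,0],.135)[:,:2]; A=np.c_[2*W,np.ones(len(W))]; k=np.linalg.lstsq(A,(W**2).sum(1),rcond=None)[0]; print('rim',k[:2],np.sqrt(k[2]+k[0]**2+k[1]**2))
g=cv2.cvtColor(c['pixels'],cv2.COLOR_RGB2GRAY)
for y in range(198,250,4): print(y,g[y,256:290].tolist())
gs=cv2.cvtColor(s['pixels'],cv2.COLOR_RGB2GRAY)
for y in range(186,214,3): print(y,gs[y,286:308].tolist())
E
```

```text
[0.56403069 0.06696609 0.31511683]
ring [270.29 175.66] [0.5624 0.0695 0.074 ] circ [0.5623 0.0696] R 0.015030506420714152
ring [296.4  231.65] [0.5607 0.0671 0.074 ] circ [0.5607 0.0671] R 0.014308679580733995
tri [0.5639 0.0686 0.081 ]
rim [0.56446464 0.06929588] 0.047915677230582515
198 [54, 53, 49, 52, 73, 102, 98, 95, 98, 98, 94, 99, 99, 100, 101, 97, 98, 97, 101, 96, 98, 99, 92, 97, 101, 99, 102, 98, 99, 101, 102, 98, 99, 99]
202 [57, 52, 54, 51, 54, 54, 62, 57, 76, 101, 97, 95, 95, 101, 102, 98, 97, 99, 100, 99, 100, 99, 92, 96, 101, 99, 99, 101, 98, 97, 96, 90, 84, 132]
206 [116, 112, 112, 105, 77, 65, 52, 45, 41, 65, 105, 116, 114, 108, 105, 93, 89, 88, 82, 79, 80, 87, 82, 78, 83, 117, 171, 168, 174, 183, 180, 184, 182, 183]
210 [114, 113, 112, 112, 114, 119, 116, 113, 116, 129, 123, 117, 114, 106, 102, 96, 90, 88, 84, 80, 77, 74, 120, 165, 164, 163, 165, 166, 171, 171, 177, 177, 178, 178]
214 [112, 112, 114, 110, 115, 117, 123, 114, 124, 125, 122, 115, 112, 106, 100, 96, 89, 86, 84, 79, 77, 74, 88, 141, 163, 164, 166, 170, 171, 171, 172, 174, 176, 180]
218 [112, 115, 110, 1
[... 1671 characters left out ...]
, 99, 123, 148, 144, 140, 141]
198 [156, 158, 153, 156, 155, 151, 152, 149, 146, 83, 107, 136, 146, 135, 131, 81, 77, 95, 99, 106, 139, 164]
201 [151, 149, 152, 153, 153, 152, 150, 153, 155, 85, 114, 138, 146, 140, 155, 158, 155, 133, 95, 82, 93, 97]
204 [119, 98, 50, 45, 66, 96, 119, 147, 159, 83, 113, 141, 144, 144, 159, 153, 87, 90, 93, 103, 95, 132]
207 [163, 222, 255, 255, 253, 244, 241, 239, 236, 144, 118, 136, 157, 203, 217, 235, 233, 244, 247, 255, 218, 146]
210 [130, 197, 227, 222, 224, 222, 221, 220, 216, 217, 213, 213, 208, 205, 198, 191, 188, 184, 177, 171, 165, 164]
213 [120, 202, 228, 225, 225, 221, 219, 217, 219, 215, 213, 210, 208, 200, 198, 192, 186, 180, 176, 176, 166, 157]
```

move_arm([
  [[-0.0018,-0.001,0.015],[0,0,0],-1],
  [[0,0,0.03],[0,0,0],-1],
  [[0,0,0.03],[0,0,0],-1],
  [[0,0,0.03],[0,0,0],-1],
  [[0,0,0.025],[0,0,0],-1],
  [[0,0,0.015],[0,0,0],-1],
  [[0,0,0],[0,0,0],-1],
  [[0,0,0],[0,0,0],-1],
  [[0,0,0],[0,0,0],-1],
])

```text
clock: 15.3
position: [0.5636, 0.0698, 0.2076]
ee_rot: [0.985, -0.174, 0.001, -0.0]
ft_force: [-0.7, -0.5, -1.2]
grip_width: 0.245
grasp_force: 59.2
```

```bash
python3 - <<'E'
from h import *
import pickle
D={n:cam(n) for n in('wrist','scene','top')}; D['o']=manip.get_obs(); pickle.dump(D,open('d6.pkl','wb'))
c=D['wrist'];s=D['scene'];o=D['o'];P=o['position'];print(P,o['ee_rot'],o['ft_force'])
uw=proj(c,[P[0],P[1],.08])[0]; us=proj(s,[P[0],P[1],.08])[0]; print(uw,us)
f=lambda k,u,w,h:cv2.resize(k['pixels'][int(u[1])-h:int(u[1])+h,int(u[0])-w:int(u[0])+w,::-1],(400,int(400*h/w)),interpolation=cv2.INTER_CUBIC)
cv2.imwrite('pics/p6.png',np.hstack([f(c,uw,40,50),f(s,us,28,35)]))
print([int(v) for v in(uw[0]-40,uw[1]-50,us[0]-28,us[1]-35)])
E
```

```text
[0.56340121 0.0697625  0.20730462] [ 9.84759160e-01 -1.73922320e-01  6.43387694e-04 -1.00605431e-04] [-0.20462968 -0.52968385 -0.48738421]
[270.76784645 201.78382437] [297.08284314 231.71659668]
[230, 151, 269, 196]
```

View pics/p6.png

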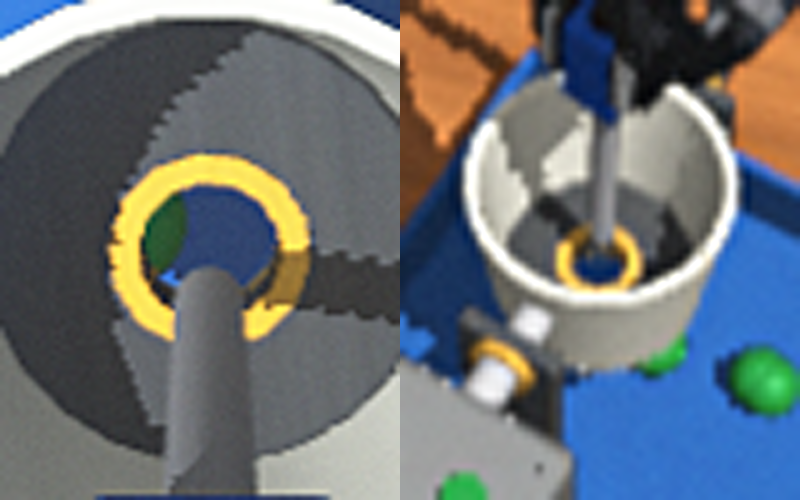

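The tip sits just above the ring, with its apex at wrist (272.4,204.4) and the ring centre near (272,201). Laterally it is aligned, so I'll compute the offset along tool x.

```bash
python3 - <<'E'
from h import *
import pickle
D=pickle.load(open('d6.pkl','rb')); c=D['wrist']; s=D['scene']; P=D['o']['position']
tx=np.array([.9395,-.3425,0]);ty=np.array([-.3425,-.9395,0])
th=np.linspace(0,2*np.pi,90)
circ=lambda P,z,r:np.c_[P[0]+r*np.cos(th),P[1]+r*np.sin(th),np.full(90,z)]
for z in(.0875,.0915,.0955): u=proj(c,circ(P,z,.005)); v=proj(s,circ(P,z,.005)); print(z,'tip pred wrist top',u[:,1].min(),'col',u[:,0].min(),u[:,0].max(),'scene bottom',v[:,1].max(),'cols',v[:,0].min(),v[:,0].max())
def ring(c,roi):
    H,S,V=hsvs(c['pixels']); q=big((H>12)&(H<36)&(S>90)&(V>40),roi); h=cv2.convexHull(q)[:,0]; print(roi,'bbox',h.min(0),h.max(0)); return q[:,0]
q=ring(c,(240,175,300,225)); q=q[q[:,1]<212]
W=plane(c,q,.074)[:,:2]; r=np.hypot(*(W-W.mean(0)).T)
from scipy.optimize import least_squares
k=least_squares(lambda p:np.hypot(*(W-p[:2]).T)-p[2],[*W.mean(0),.014],loss='soft_l1',f_scale=.0005).x; print('wrist ring',k)
q=ring(s,(285,222,308,245)); 
W=plane(s,q[q[:,1]>231],.074)[:,:2]; k2=least_squares(lambda p:np.hypot(*(W-p[:2]).T)-p[2],[*W.mean(0),.014],loss='soft_l1',f_scale=.0005).x; print('scene ring',k2)
g=cv2.cvtColor(c['pixels'],cv2.COLOR_RGB2GRAY)
print('rows',[(y,int(g[y,272]),int(g[y,270])) for y in range(196,214)])
for y in(208,214,222,230): print(y,g[y,258:288].tolist())
gs=cv2.cvtColor(s['pixels'],cv2.COLOR_RGB2GRAY)
for y in range(216,236,2): print(y,gs[y,288:308].tolist())
E
```

```text
0.0875 tip pred wrist top 197.72151639451212 col 263.9036955201469 277.5514750613373 scene bottom 232.0715952153551 cols 295.19879255539956 299.0559534967794
0.0915 tip pred wrist top 199.0585670856673 col 263.7833468631651 277.6267837484398 scene bottom 231.34801594081648 cols 295.21720492899345 299.08564628877457
0.0955 tip pred wrist top 200.43476731760802 col 263.659517460428 277.70426992440986 scene bottom 230.62017079711805 cols 295.23571936571557 299.11550550089356
(240, 175, 300, 225) bbox [251 182] [291 218]
wrist ring [0.56414772 0.06853382 0.01277596]
(285, 222, 308, 245) bbox [291 228] [302 236]
scene ring [0.55951331 0.0669703  0.01448208]
rows [(196, 68, 68), (197, 70, 66), (198, 68, 69), (199, 69, 71), (200, 66, 68), (201, 71, 67), (202, 67, 67), (203, 66, 63), (204, 88, 88), (205, 101, 110), (206, 100, 112), (207, 97, 108), (208, 96, 113), (209, 103, 109), (210, 98, 107), (211, 96, 109), (212, 95, 108), (213, 94, 109)]
208 [229, 202, 48, 35, 41, 53, 83, 122, 141, 130, 124, 119, 113, 102, 96, 97, 88, 89, 84, 83, 81, 82, 91, 65, 52, 45, 86, 122, 118, 117]
214 [228, 223,
[... 683 characters left out ...]
8, 145, 165, 194, 187, 180, 170, 162, 156, 152, 139]
222 [120, 151, 180, 157, 119, 92, 92, 78, 100, 131, 146, 104, 92, 114, 131, 154, 160, 155, 146, 127]
224 [51, 34, 39, 58, 91, 97, 93, 76, 105, 137, 148, 97, 88, 91, 92, 91, 100, 107, 92, 117]
226 [73, 43, 38, 36, 40, 63, 90, 82, 110, 139, 147, 95, 90, 93, 92, 98, 90, 63, 36, 63]
228 [93, 93, 94, 40, 51, 89, 98, 97, 114, 140, 151, 185, 158, 101, 89, 89, 93, 93, 42, 38]
230 [93, 89, 104, 188, 205, 95, 53, 52, 69, 104, 70, 113, 187, 212, 109, 84, 93, 42, 37, 40]
232 [90, 84, 109, 222, 188, 86, 45, 66, 52, 56, 51, 49, 77, 226, 176, 67, 55, 38, 31, 28]
234 [145, 97, 91, 185, 212, 135, 52, 38, 37, 36, 34, 61, 182, 221, 146, 30, 34, 79, 159, 253]
```

```bash
python3 - <<'E'
from h import *
import pickle
D=pickle.load(open('d6.pkl','rb')); c=D['wrist']; s=D['scene']; P=D['o']['position']
th=np.linspace(0,2*np.pi,90)
circ=lambda P,z,r:np.c_[P[0]+r*np.cos(th),P[1]+r*np.sin(th),np.full(90,z)]
z=.0915
cw=proj(c,[*P[:2],z])[0]; cs=proj(s,[*P[:2],z])[0]
aw=cw[1]-proj(c,circ(P,z,.005))[:,1].min(); As=proj(s,circ(P,z,.005))[:,1].max()-cs[1]; print(cw,cs,aw,As)
tip=tri(c,(271.4,204.0+aw),s,(297.0,230.-As)); print('tip',tip)
# ring in this wrist image, edges read by eye in the crop; scene ring unoccluded
print('ring',tri(c,(272.3-.3,200.7),s,(296.4,231.65)))
for d in(.001,): print('wrist px/mm x,z', proj(c,[P[0]+.9395*d,P[1]-.3425*d,z])[0]-cw, proj(c,[*P[:2],z+d])[0]-cw,'scene x y z',proj(s,[P[0]+d,P[1],z])[0]-cs,proj(s,[P[0],P[1]+d,z])[0]-cs,proj(s,[*P[:2],z+d])[0]-cs)
E
```

```text
[270.70475255 205.77595178] [297.15164132 229.63772194] 6.717384692999417 1.710293996404431
tip [0.5617126  0.06947435 0.09657286]
ring [0.56433209 0.06834445 0.08137542]
wrist px/mm x,z [-0.00186212 -1.337981  ] [-0.00573188  0.36275689] scene x y z [-0.11806516  0.32438646] [0.36854491 0.1072418 ] [ 0.00603453 -0.18242916]
```

move_arm([
  [[0.0017,0,0],[0,0,0],-1],
  [[0.0017,0,0.005],[0,0,0],-1],
  [[0,0,0.005],[0,0,0],-1],
  [[0,0,0.002],[0,0,0],-1],
  [[0,0,0],[0,0,0],-1],
  [[0,0,0],[0,0,0],-1],
])

```text
clock: 16.05
position: [0.5654, 0.0689, 0.1975]
ee_rot: [0.985, -0.174, -0.0, 0.0]
ft_force: [-0.3, -1.0, -1.4]
grip_width: 0.249
grasp_force: 59.2
```

```bash
python3 - <<'E'
from h import *
import pickle
D={n:cam(n) for n in('wrist','scene','top')}; D['o']=manip.get_obs(); pickle.dump(D,open('d7.pkl','wb'))
c=D['wrist'];s=D['scene'];P=D['o']['position'];print(P,D['o']['ft_force'])
H,S,V=hsvs(c['pixels'])
m=((H>12)&(H<36)&(S>90)&(V>50))
q=big(m,(240,175,305,235))[:,0]; print('ring rows/cols',q.min(0),q.max(0))
g=cv2.cvtColor(c['pixels'],cv2.COLOR_RGB2GRAY)
for x in(268,271,274): print(x,[int(v) for v in g[190:225,x]])
for y in(206,210,214,218,226): print(y,g[y,250:295].tolist())
f=lambda k,x,y,w,h:cv2.resize(k['pixels'][y-h:y+h,x-w:x+w,::-1],(400,int(400*h/w)),interpolation=cv2.INTER_CUBIC)
cv2.imwrite('pics/p7.png',np.hstack([f(c,272,200,40,50),f(s,297,229,20,25)]))
E
```

```text
[0.56547872 0.06881413 0.19769496] [-0.6127912  -0.32181485 -1.5991186 ]
ring rows/cols [250 187] [292 225]
268 [224, 227, 235, 140, 58, 65, 68, 68, 69, 67, 68, 67, 64, 62, 68, 119, 128, 126, 123, 123, 119, 123, 121, 118, 120, 118, 121, 117, 120, 117, 117, 119, 121, 113, 118]
271 [219, 224, 219, 110, 55, 68, 67, 69, 69, 68, 67, 68, 68, 58, 91, 107, 106, 101, 104, 103, 102, 101, 104, 104, 104, 102, 104, 100, 98, 97, 103, 96, 99, 100, 95]
274 [222, 225, 233, 149, 66, 65, 66, 66, 67, 70, 68, 70, 66, 66, 66, 90, 95, 93, 94, 92, 89, 88, 88, 88, 87, 90, 92, 88, 91, 88, 86, 87, 86, 87, 87]
206 [136, 218, 222, 223, 221, 228, 209, 52, 73, 69, 66, 67, 65, 64, 58, 59, 78, 117, 128, 118, 111, 106, 102, 96, 95, 90, 81, 66, 65, 65, 67, 67, 66, 69, 66, 68, 97, 124, 119, 119, 121, 105, 61, 56, 61]
210 [50, 91, 183, 224, 222, 226, 214, 119, 36, 67, 76, 101, 123, 94, 74, 126, 138, 130, 119, 117, 110, 102, 98, 96, 89, 88, 86, 87, 75, 67, 65, 64, 79, 77, 46, 81, 112, 119, 116, 121, 124, 110, 68, 55, 61]
214 [53, 125, 215, 226, 222, 221, 224, 226, 214, 125, 31, 42, 44, 54, 105, 142, 133, 127, 120, 109, 106, 104, 98, 94, 87, 85, 83, 87, 87, 78, 62, 60, 62, 52, 85, 113, 110, 108, 114, 119, 92, 55, 56, 54, 58]
218 [57, 49, 74, 109, 147, 210, 226, 222, 221, 226, 227, 217, 166, 88, 95, 136, 131, 127, 120, 115, 105, 98, 96, 92, 91, 88, 83, 79, 75, 74, 153, 218, 226, 221, 220, 219, 219, 223, 195, 117, 108, 111, 109, 109, 106]
226 [55, 54, 76, 112, 105, 104, 108, 103, 105, 100, 103, 98, 98, 109, 131, 131, 124, 120, 113, 108, 106, 99, 94, 89, 88, 87, 86, 83, 78, 78, 93, 98, 100, 101, 104, 106, 107, 103, 107, 104, 109, 110, 108, 105, 108]
```

View pics/p7.png

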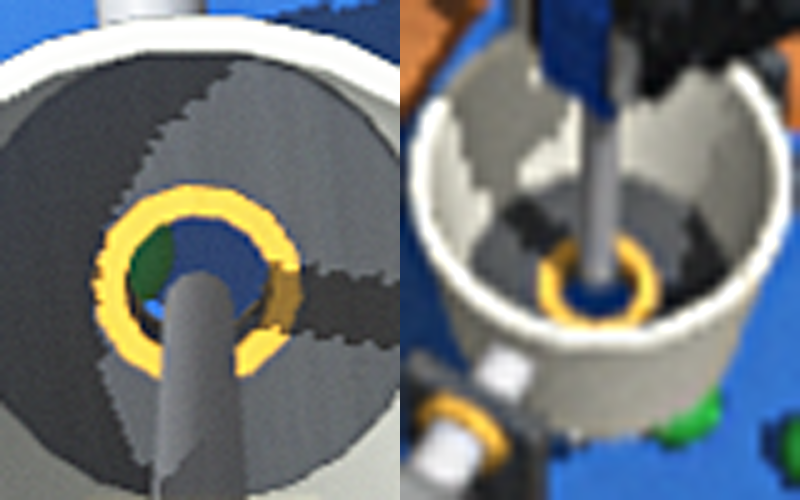

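The tip sits over the middle of the brass ring in both views: wrist ring centre about (271,206), scene ring about (297,232). I'll lower it with a 0.5 mm trim along tool x.

move_arm([
  [[0.0007,0,0],[0,0,0],-1],
  [[0,0,0.006],[0,0,0],-1],
  [[0,0,0.006],[0,0,0],-1],
  [[0,0,0.006],[0,0,0],-1],
  [[0,0,0.007],[0,0,0],-1],
  [[0,0,0.007],[0,0,0],-1],
  [[0,0,0.007],[0,0,0],-1],
  [[0,0,0.0035],[0,0,0],-1],
  [[0,0,0],[0,0,0],-1],
  [[0,0,0],[0,0,0],-1],
  [[0,0,0],[0,0,0],-1],
])

```text
clock: 17.3
position: [0.5661, 0.0687, 0.166]
ee_rot: [0.985, -0.174, 0.0, -0.0]
ft_force: [0.1, 0.4, -1.3]
grip_width: 0.249
grasp_force: 59.2
```

```bash
python3 - <<'E'
from h import *
import pickle
Z=[]
D={n:cam(n) for n in('wrist','scene','top')}; D['o']=manip.get_obs(); pickle.dump(D,open('d8.pkl','wb'))
for _ in range(4): cam('top'); o=manip.get_obs(); Z.append(o['position'])
print(np.mean(Z,0),o['ft_force'],o['grip_width'])
c=D['wrist'];s=D['scene']
H,S,V=hsvs(c['pixels']); q=big((H>12)&(H<36)&(S>90)&(V>50),(240,180,305,260))[:,0]; print('ring',q.min(0),q.max(0))
g=cv2.cvtColor(c['pixels'],cv2.COLOR_RGB2GRAY)
for y in(222,226,232,240): print(y,g[y,250:295].tolist())
f=lambda k,x,y,w,h:cv2.resize(k['pixels'][y-h:y+h,x-w:x+w,::-1],(400,int(400*h/w)),interpolation=cv2.INTER_CUBIC)
cv2.imwrite('pics/p8.png',np.hstack([f(c,272,220,40,50),f(s,297,229,20,25)]))
E
```

```text
[0.56597111 0.06864176 0.16579227] [-0.26411616 -0.97275791 -0.67186606] 0.24975789207727947
ring [248 198] [294 240]
222 [225, 223, 223, 228, 218, 135, 37, 54, 65, 63, 100, 126, 129, 110, 111, 142, 132, 128, 121, 114, 111, 102, 97, 97, 92, 92, 87, 88, 86, 78, 65, 63, 67, 63, 63, 57, 50, 63, 98, 123, 123, 122, 123, 126, 108]
226 [227, 222, 222, 224, 230, 209, 38, 51, 64, 45, 71, 107, 122, 132, 137, 135, 126, 123, 121, 111, 105, 100, 97, 91, 86, 90, 85, 86, 85, 73, 77, 107, 104, 69, 54, 41, 75, 117, 120, 119, 118, 124, 127, 102, 52]
232 [75, 145, 215, 227, 224, 223, 224, 227, 231, 210, 86, 47, 28, 85, 146, 135, 126, 122, 118, 113, 104, 95, 96, 91, 89, 87, 86, 85, 85, 78, 56, 80, 150, 210, 228, 224, 222, 221, 220, 224, 225, 192, 103, 107, 111]
240 [117, 107, 106, 108, 103, 107, 103, 101, 102, 112, 139, 195, 219, 181, 130, 129, 127, 121, 115, 110, 101, 88, 85, 86, 85, 87, 83, 82, 81, 72, 105, 171, 184, 130, 102, 99, 107, 107, 107, 107, 110, 108, 108, 109, 112]
```

View pics/p8.png

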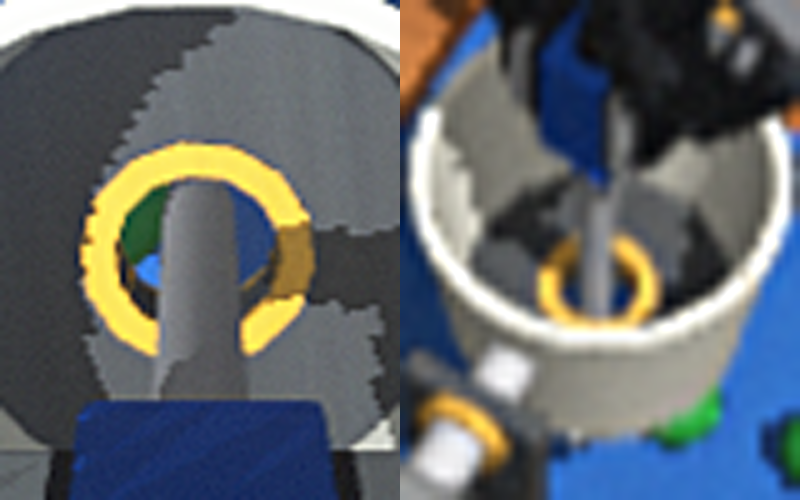

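```bash
python3 - <<'E'
from h import *
import pickle
D=pickle.load(open('d7.pkl','rb')); c=D['wrist']; s=D['scene']; P=D['o']['position']
g=cv2.cvtColor(s['pixels'],cv2.COLOR_RGB2GRAY)
for x in(296,297,298): print(x,g[222:240,x].tolist())
H,S,V=hsvs(s['pixels']); q=big((H>12)&(H<36)&(S>90)&(V>60),(285,222,308,245))[:,0]; print(q.min(0),q.max(0),cv2.fitEllipse(q[q[:,1]>226]))
th=np.linspace(0,2*np.pi,90); C=lambda z:np.c_[P[0]+.005*np.cos(th),P[1]+.005*np.sin(th),np.full(90,z)]
z=.083; aw=proj(c,[*P[:2],z])[0,1]-proj(c,C(z))[:,1].min(); a=proj(s,C(z))[:,1].max()-proj(s,[*P[:2],z])[0,1]; print(aw,a)
for b in(231.5,232,232.5):
    t=tri(c,(271.4,203.8+aw),s,(297.1,b-a)); r=tri(c,(271.3,206.2),s,(296.5,231.8)); print(b,t.round(4),r.round(4),(r-t).round(4),'dxtool',(r-t)@[.9395,-.3425,0],'dytool',(r-t)@[-.3425,-.9395,0])
E
```

```text
296 [117, 122, 124, 124, 125, 126, 127, 129, 138, 135, 96, 52, 35, 54, 181, 254, 199, 135]
297 [142, 144, 146, 144, 145, 148, 147, 145, 150, 153, 90, 48, 32, 64, 214, 255, 209, 139]
298 [132, 130, 130, 129, 128, 151, 163, 133, 105, 88, 61, 38, 36, 91, 218, 255, 211, 145]
[291 228] [302 236] ((296.4142761230469, 232.0447540283203), (8.557509422302246, 10.867268562316895), 91.44854736328125)
6.756876122019236 1.705316113098661
231.5 [0.5633 0.0692 0.0895] [0.5645 0.0686 0.0808] [ 0.0012 -0.0006 -0.0087] dxtool 0.0013409547010410593 dytool 0.00014523675211310056
232 [0.5626 0.0693 0.0859] [0.5645 0.0686 0.0808] [ 0.0019 -0.0007 -0.0051] dxtool 0.002059099930134354 dytool 1.8404675345554187e-05
232.5 [0.5618 0.0694 0.0823] [0.5645 0.0686 0.0808] [ 0.0026 -0.0009 -0.0014] dxtool 0.002778882960027205 dytool -0.00010806810806371109
```

```bash
python3 - <<'E'
from h import *
import pickle
from scipy.optimize import least_squares
for n,roi,z in(('d5',(240,150,300,200),.315),('d6',(240,175,300,225),.2073),('d7',(240,175,305,235),.1977),('d8',(240,180,305,260),.1658)):
    D=pickle.load(open(n+'.pkl','rb')); c=D['wrist']; H,S,V=hsvs(c['pixels'])
    q=cv2.convexHull(big((H>12)&(H<36)&(S>90)&(V>50),roi))[:,0]; mid=(q[:,1].min()+q[:,1].max())/2
    if n!='d5': q=q[q[:,1]<mid+14]
    k=least_squares(lambda p:np.hypot(*(plane(c,q,.074)[:,:2]-p).T)-.0145,plane(c,q,.074)[:,:2].mean(0),loss='soft_l1',f_scale=.0005).x
    for L in(.1145,.1175):
        t=plane(c,(271.4,203.9+6.8),z-L)[0]; d=np.r_[k,0]-np.r_[t[:2],0]; print(n,k.round(4),L,'dx %.4f dy %.4f'%(d@[.9395,-.3425,0],d@[-.3425,-.9395,0]))
E
```

```text
d5 [0.5621 0.0692] 0.1145 dx 0.0017 dy -0.0009
d5 [0.5621 0.0692] 0.1175 dx 0.0025 dy -0.0009
d6 [0.5633 0.0696] 0.1145 dx 0.0033 dy -0.0003
d6 [0.5633 0.0696] 0.1175 dx 0.0042 dy -0.0003
d7 [0.5633 0.0694] 0.1145 dx 0.0014 dy -0.0005
d7 [0.5633 0.0694] 0.1175 dx 0.0022 dy -0.0005
d8 [0.5631 0.0691] 0.1145 dx 0.0006 dy -0.0000
d8 [0.5631 0.0691] 0.1175 dx 0.0015 dy -0.0000
```

move_arm([
  [[0.0006,0,0],[0,0,0],-1],
  [[0.0006,0,0],[0,0,0],-1],
  [[0,0,0],[0,0,0],-1],
  [[0,0,0],[0,0,0],-1],
  [[0,0,0],[0,0,0],-1],
  [[0,0,0],[0,0,0],-1],
])

```text
clock: 18.25
position: [0.5668, 0.0684, 0.1657]
ee_rot: [0.985, -0.174, 0.0, 0.0]
ft_force: [0.8, 0.3, -1.9]
grip_width: 0.248
grasp_force: 59.2
```

```bash
python3 - <<'E'
from h import *
Z=[]
for _ in range(5): cam('top'); o=manip.get_obs(); Z.append(np.r_[o['position'],o['ft_force']])
print(np.mean(Z,0).round(4),o['grip_width'],np.abs(o['joint_velocities']).max(),o['clock'],o['ee_rot'])
stones('scene'); print(order.hand_in())
E
```

```text
[ 0.5668  0.0683  0.1657 -0.2665 -0.1603 -1.4033] 0.24633907312792927 0.0018006779926020551 18.5 [ 9.84767814e-01 -1.73874525e-01  1.19687221e-05  4.18551989e-05]
scene [352.1 268.6] 60.5 [[0.591 0.232 0.017]]
scene [277.4 265. ] 23.0 [[0.643 0.041 0.017]]
scene [362.4 261.7] 61.5 [[0.563 0.254 0.017]]
scene [319.5 248.9] 58.0 [[0.563 0.134 0.017]]
the job is handed in; nothing more can be done
None
```

I handed the job in at 18.5 s: all four stones are in the tray, the pot is upright, and the probe is held at rest in the bore, with no contact showing in the wrist force. By estimate it is about 1 mm off centre, with its tip about 10 mm below the floor.

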